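# Swap a worn cassette for a new one on a small bicycle wheel

### The arm

A 6-joint arm with a two-finger parallel gripper is mounted at the origin on the work surface. World frame = base frame: x ahead of the robot, y to its left, z up, the work surface at z = 0. Lengths are in mm, angles in rad, forces in N, time in s.
With the tool pointing down it reaches from about 400 to 925 mm from the base axis. Payload 12.5 kg.
Tool frame: the origin (TCP) lies on the centre line of the jaws, within the pads' length; the fingertips stand 8 mm ahead of it and the grasp point (between the pads) lies 11 mm behind it; z points along the fingers, x is the direction in which the jaws open and shut, and the axes are right-handed (so a half turn about z gives the same grasp; the last joint's range is limited). The gripper opens to 95 mm and grips with 3 to 60 N. Pads are 20 mm wide; open, the fingers measure 119 mm over their backs; the gripper's body (75 mm by 180 mm) begins 59 mm behind the grasp point.
Start: joints at [1.041, 0.491, 1.559, -0, 1.092, -0.106], TCP at [257.003, 569.733, 222.661] pointing down, gripper open.
Joint ranges: [-3.1, 3.1], [-0.84, 2.19], [0.05, 2.79], [-1.13, 4.28], [0.06, 2.93], [-2.69, 2.69]. Speed limits (rad/s): [2.22, 2.22, 2.79, 3.14, 3.14, 3.14].

### API

Orientations are given as [roll, pitch, yaw] about the fixed x, y, z axes, in that order (R = Rz(yaw) Ry(pitch) Rx(roll)).
In Python, from cell import env gives the robot as it stands. The module is installed in compiled form; this text tells all that it offers.
- The arm moves only by the tool send_rows, never from a script. Its argument "moves" is a list that holds one entry, the list of rows, each a list of 6 numbers: the shift along the tool's x, y, z as a fraction of full scale, then the turn, a rotation vector about the tool's x, y, z as a fraction of full scale. A call has 1 to 12 rows; each row is the pose to reach, as a shift and turn from the pose commanded when the call began, along the tool's axes at that moment; what a row does not reach only later rows make up. Full scale, the value 1, is 0.3 m for a shift and 90 degrees for a turn. A row lasts 1/12 s, in which the tool goes at most 41.7 mm and 7.16 degrees, less where a joint would pass 70% of its speed; a pose out of reach is approached as far as the arm can. A call with a number of a shift or a turn outside -1 to 1 is refused whole. A call with a gripper value outside its range is refused whole. "grip" is the gripper's target within -1 to 1 (shut at 1, half-way at 0, fully open at -1), set as the call begins (left out, the last holds). The fingers move at their own pace and stop on an object; the grip force is fixed at half the most. Time passes only in rows, so rows that repeat a pose let the fingers close. It gives the time, the measured TCP pose, the force and the opening at its end, in the units of the state.
- env.state(): the state, without advancing time (a new reading comes with each control period).
- env.read_camera(name): name is "scene" or "top"; returns a dict with "image" (384x512x3 uint8, red, green, blue), "mtx" (3x3 intrinsics, pixels), "T" (4x4, takes a point from camera to world coordinates). Camera axes: x right, y up, looking along -z (the intrinsics and any distortion apply to the point x, -y, -z); pixel columns grow to the right and rows downward; lengths in mm; the calibration is good to about 2 mm. A picture is of the moment at which its call begins. There is no depth.
- env.job_done(): hands the job in, once; it reports no verdict.
Trained networks look in the newest picture that a camera, given by its name, has taken for a name from the list of things; names that differ only in an ending like _2 or _b are one class to them, and where a whole thing is asked for, a point or a joint stands for the part that bears it (a point fixed in the world has none). Each returns a list of dicts, best first, with "confidence" (0 to 1); they miss things now and then, are a little off and sometimes report something else, mostly with a low value. They report only what shows in the picture. A call takes as long as a camera call. They do not tell look-alikes from the thing itself.
- env.look_for(camera, thing): "xy" ([column, row] in pixels, amid what is visible of it).
- env.outline_of(camera, thing): "region" (384x512 bool, what is visible of it) and "xy" ([column, row] in pixels, amid what is visible of it).
The state is a dict: "t": time; "joints": joint angles; "qvel": joint speeds; "tau": joint torques, N m; "eef_pos": TCP position; "tcp_rot": TCP orientation; "ft_force": force on the tool from outside, world axes, zero at the start; "moment": the same for the moment, N m; "opening": opening from 0.0 (shut) to 1.0 (fully open).
Only numpy, scipy, OpenCV 4.12 (cv2) and the standard library are available. Lean on these libraries where they do the work, as an engineer would, in place of code of your own. Each camera call takes 0.05 s, during which the arm holds its last target. There are 200 camera calls.

### The job

Swap the cassette on the small bicycle wheel held in the axle stand: lift the rusty worn cassette off the hub and lay it flat in the empty clear plastic box. Then take the bright new cassette from the bench, turn it until its inner splines mesh with those of the hub, push it fully home against the shoulder with the smallest sprocket up, and let go. Leave the other tools and parts on the bench where they are.

Things in the scene. Friction and masses are not known exactly. Their poses are not given: they have to be found in the camera images.
- wheel: 16 inch bicycle wheel (bare rim 318 mm across, its top 111 mm above the bench) lying level in a low axle clamp, fixed to the bench; wheel and hub do not turn. Origin on the bench under the axle, z up along the axle. On top stand the steel axle (10 mm thick, up to 174 mm above the bench), a locknut 17 mm wide up to 164 mm, and below it the splined freehub.
- freehub_end (a point): On the axis, at the upper ends of the freehub's splines, 155 mm above the bench; axes as wheel. The aluminium freehub core is 29 mm in diameter and has 8 equal straight splines from here down to the shoulder, 5 mm wide, 36 mm across the tips: one along the wheel's +x axis, one every 45 degrees. Above, the core tapers to 23 mm between 157 and 161 mm.
- freehub_seat (a point): On the axis, at the freehub's round shoulder (42 mm across), 122 mm above the bench, 33 mm below freehub_end; axes as wheel. A fitted cassette rests on the shoulder: its origin then lies here.
- worn_cassette: Rusty brown worn cassette, a stack of 8 sprockets, at first fully home on the freehub, smallest sprocket up; its lockring is off, so it lifts straight up. 35.5 mm tall, 0.2 to 0.4 kg. Same shape as the new one. Origin at the centre of the underside, z up towards the smallest sprocket.
- new_cassette: Bright steel new cassette with black spacers, 35.5 mm tall, 0.2 to 0.4 kg, at first flat on the bench, smallest sprocket up, at any angle. Origin at the centre of the underside (largest sprocket), z up towards the smallest. 118 mm across up to 7 mm above the underside, at most 91 mm up to 21 mm, about 56 mm (round, to be gripped) over the top 14 mm.
- new_cassette_top (a point): Centre of the new cassette's top, 35.5 mm above its origin, same axes. Its splined bore runs right through: 8 inner teeth 4.6 mm wide, tips on a 30.6 mm circle, grooves to 38.8 mm. Grooves are centred on its x axis and every 45 degrees from it. It meshes when that matches the hub's splines within 4 degrees and it is centred, then slides home easily; else it stops on the spline ends, 33 mm short.
- scrap_box: Clear plastic storage box, open at the top, 220 mm (x) by 260 mm (y) by 85 mm tall, walls and floor 4 mm, empty, fixed to the bench. Origin at the centre of its underside, z up.
- lockring_tool: Steel lockring tool standing on the bench, 33 mm across, 38 mm tall. Origin at its underside. Not to be moved.
- grease_tub: White grease tub with green cap, 62 mm across and 62 mm tall, standing. Origin at its underside. Not to be moved.
- cone_wrench: Flat steel wrench, 190 mm long, lying on the bench. Origin under its middle. Not to be moved.
- skewer: Quick-release skewer, 150 mm long with a black lever, lying. Origin under its middle. Not to be moved.
- pedal: Black pedal with orange reflectors, about 96 by 120 by 26 mm, lying. Origin under its middle. Not to be moved.
Not all that is in view belongs to the job. Leave any green or red look-alike of the worn_cassette alone.

How it is judged (in metres and radians):
On the way, in this order (a step that is already met when the one before it is completed fails the run):
1. the worn cassette is off the hub and clear of the wheel's axle (horizontal distance between worn_cassette and freehub_seat above 0.1 m), for 0.1 s.
2. the new cassette is on the freehub, its splines meshed, fully home (horizontal distance between new_cassette and freehub_seat below 0.004 m and z of new_cassette in the frame of freehub_seat between -0.003 and 0.0025 m and angle between new_cassette's own z axis and vertical below 0.05 rad), for 0.2 s.
At the end, for the whole second after the job is handed in: The new cassette sits fully home on the freehub, smallest sprocket up: its underside within 2.5 mm of the shoulder, its axis within 4 mm of the hub's and within 0.05 rad of vertical. The worn cassette lies flat (within 0.2 rad, either way up) on the floor of the clear box. Both are at rest (all of step 2 and linear speed of each of new_cassette, worn_cassette below 0.02 m/s and x of worn_cassette in the frame of scrap_box between -0.1 and 0.1 m and y of worn_cassette in the frame of scrap_box between -0.12 and 0.12 m and height (world z) of worn_cassette below 0.045 m and (angle between worn_cassette's own z axis and vertical below 0.2 rad or angle between worn_cassette's own z axis and vertical above 2.94 rad)); the robot touches nothing.
It fails at once if another tool or part on the bench is moved more than 25 mm or knocked over (distance of any of lockring_tool, grease_tub, cone_wrench, skewer, pedal from where it was at the start of the episode above 0.025 m or angle between any of lockring_tool, grease_tub's own z axis and vertical above 0.5 rad).
It also fails if it takes over 61 s, if anything falls off the work surface, if the arm or the gripper's body presses on something with over 40 N, if the wrist force passes 120 N, or if a joint passes its speed limit or range.

## Working session

There is one attempt and no reset: what is moved stays moved. The work goes in short steps, Python scripts to look and compute and a tool call to move; the robot and the scene stay as the last step left them, time stands still between calls to the robot, and variables do not carry over. Pictures are saved under pics/ and viewed, about 8 in all and at most 12, crops included, and the job is handed in when it is done.

Besides the shell and the picture viewer there is one more tool, called after ">>>" as name(argument=value, ...) on one line, values as JSON. send_rows: Moves the arm, as the interface text tells. Its arguments: {"type":"object","properties":{"moves":{"type":"array","items":{"type":"array","items":{"type":"array","items":{"type":"number"}}}},"grip":{"type":"number"}},"required":["moves"]}

```bash
mkdir -p pics; cat > h.py <<'E'
import numpy as np, cv2
from cell import env
def cam(n):
    c=env.read_camera(n); return c['image'],c['mtx'],c['T']
def px2w(M,T,uv,z):
    d=np.array([(uv[0]-M[0,2])/M[0,0],-(uv[1]-M[1,2])/M[1,1],-1.])
    d=T[:3,:3]@d; o=T[:3,3]; return o+d*(z-o[2])/d[2]
def w2px(M,T,p):
    q=T[:3,:3].T@(np.asarray(p,float)-T[:3,3]); return np.array([M[0,2]+M[0,0]*q[0]/-q[2],M[1,2]-M[1,1]*q[1]/-q[2]])
def save(n,im,sc=1,box=None):
    if box: im=im[box[1]:box[3],box[0]:box[2]]
    cv2.imwrite('pics/'+n+'.png',cv2.resize(im[:,:,::-1],None,fx=sc,fy=sc,interpolation=cv2.INTER_CUBIC))
E
python3 - <<'E'
from h import *
np.set_printoptions(precision=3,suppress=True)
ims=[]
for n in('scene','top'):
    im,M,T=cam(n); ims.append(im); print(n,M.tolist(),T.tolist())
    for k in['wheel','worn_cassette','new_cassette','scrap_box','lockring_tool','grease_tub','cone_wrench','skewer','pedal']:
        r=env.look_for(n,k); print(k,[(np.round(x['xy'],1).tolist(),round(x['confidence'],2)) for x in r[:4]], [px2w(M,T,x['xy'],{'wheel':140,'worn_cassette':150,'new_cassette':30}.get(k,0)).round(0).tolist() for x in r[:3]])
save('a_scene',ims[0],1.5); save('a_top',ims[1],1.5)
print(env.state())
E
```

```text
scene [[496.5858068738937, 0.0, 256.897640857785], [0.0, 496.5858068738937, 192.67764248058285], [0.0, 0.0, 1.0]] [[-0.7584894372541972, -0.3922515881803791, 0.5204156657363246, 1275.4143258307424], [0.6516600551841355, -0.46355320361629304, 0.6003812121431528, 693.4255413436218], [0.005739865087366393, 0.7945169091888745, 0.6072149001479928, 945.8055719833178], [0.0, 0.0, 0.0, 1.0]]
wheel [([236.2, 183.4], 0.93)] [[601.0, -172.0, 140.0]]
worn_cassette [([150.1, 181.5], 0.88), ([191.0, 158.3], 0.74), ([235.0, 162.5], 0.73), ([255.0, 151.8], 0.63)] [[782.0, -319.0, 150.0], [632.0, -341.0, 150.0], [548.0, -242.0, 150.0]]
new_cassette [([250.6, 263.3], 0.94)] [[697.0, 3.0, 30.0]]
scrap_box [([388.0, 282.8], 0.66)] [[456.0, 259.0, 0.0]]
lockring_tool [([287.4, 239.4], 0.72)] [[540.0, -24.0, 0.0]]
grease_tub [([312.3, 216.8], 0.57)] [[416.0, -47.0, 0.0]]
cone_wrench [([292.4, 326.8], 0.84)] [[736.0, 200.0, 0.0]]
skewer [([196.2, 227.6], 0.68), ([216.7, 282.1], 0.53)] [[705.0, -229.0, 0.0], [786.0, -24.0, -0.0]]
pedal [([213.4, 283.5], 0.78)] [[795.0, -26.0, 0.0]]
top [[445.82575957325184,
[... 784 characters left out ...]
], 0.64)] [[555.0, -9.0, 0.0], [670.0, -9.0, 0.0]]
grease_tub [([236.1, 237.1], 0.6)] [[437.0, -13.0, 0.0]]
cone_wrench [([177.4, 152.3], 0.79), ([237.5, 171.4], 0.18)] [[745.0, 200.0, 0.0], [672.0, -17.0, 0.0]]
skewer [] []
pedal [([236.4, 138.5], 0.79)] [[794.0, -13.0, 0.0]]
{'t': 1.0, 'joints': array([ 1.041,  0.491,  1.559, -0.   ,  1.092, -0.106]), 'qvel': array([ 0.   , -0.001,  0.   , -0.001,  0.001, -0.001]), 'tau': array([  0.   , -61.247, -25.845,   0.069,   0.044,  -0.   ]), 'eef_pos': array([257.029, 569.726, 222.678]), 'tcp_rot': array([ 3.142, -0.   ,  1.147]), 'ft_force': array([-0.17 , -0.261,  0.264]), 'moment': array([ 0.052, -0.012, -0.025]), 'opening': 1.0035682398770764}
```

View pics/a_scene.png

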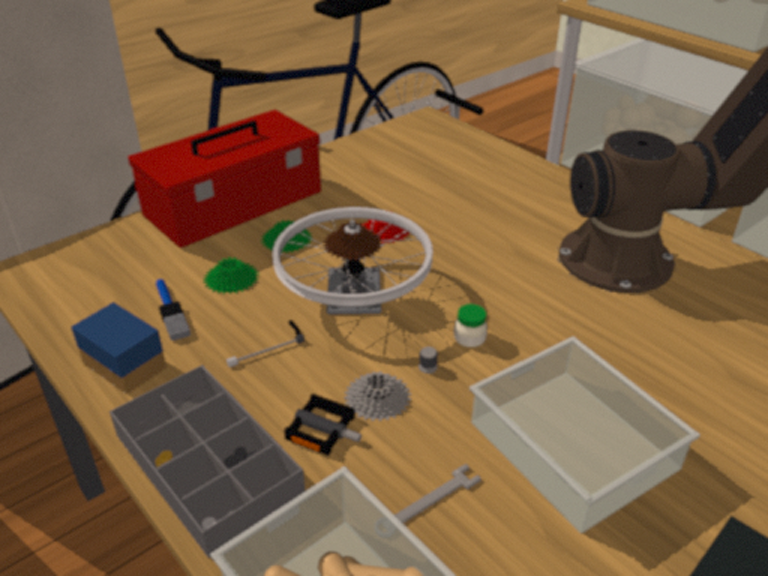

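View pics/a_top.png

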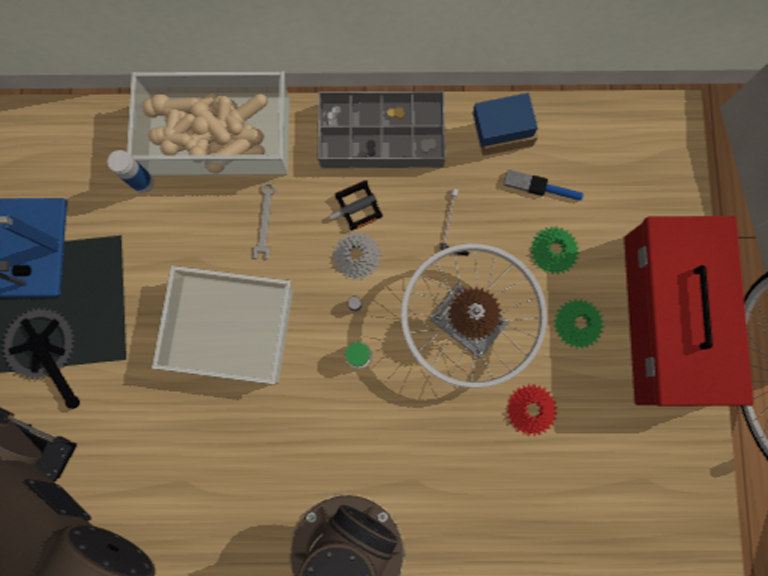

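```bash
cat >> h.py <<'E'
CYL=[(59,0,7),(45.5,7,21),(28,21,35.5)]
def sil(M,T,p,cyl=CYL,S=4):
    m=np.zeros((384*S,512*S),np.uint8); a=np.linspace(0,2*np.pi,60)
    for r,z0,z1 in cyl:
        pts=[w2px(M,T,(p[0]+r*np.cos(t),p[1]+r*np.sin(t),p[2]+z)) for z in(z0,z1) for t in a]
        cv2.fillConvexPoly(m,cv2.convexHull(((np.array(pts)+.5)*S).astype(np.int32)),1)
    return cv2.resize(m.astype(np.float32),(512,384),interpolation=cv2.INTER_AREA)
def fit(M,T,reg,p,cyl=CYL):
    from scipy.optimize import minimize
    f=lambda q:-np.minimum(s:=sil(M,T,(q[0],q[1],p[2]),cyl),reg).sum()/np.maximum(s,reg).sum()
    r=minimize(f,p[:2],method='Nelder-Mead',options=dict(initial_simplex=[p[:2],[p[0]+15,p[1]],[p[0],p[1]+15]],xatol=.2,fatol=1e-4))
    return r.x,-r.fun
E
python3 - <<'E'
from h import *
np.set_printoptions(precision=1,suppress=True)
near={'scene':dict(worn_cassette=(235,162),new_cassette=(251,263),scrap_box=(388,282)),'top':dict(worn_cassette=(312,208),new_cassette=(237,172),scrap_box=(151,216))}
g={'worn_cassette':(512,-267,122),'new_cassette':(675,-12,0)}
tiles=[]
for n in('scene','top'):
    fr=[cam(n) for _ in range(8)]; M,T=fr[0][1:]; im=np.mean([f[0] for f in fr],0)
    np.save(n+'0.npy',im); print('noise',np.std([f[0][200,200] for f in fr]))
    for k,c in near[n].items():
        o=[x for x in env.outline_of(n,k) if np.hypot(*(np.array(x['xy'])-c))<25]
        if not o: print(n,k,'none');continue
        R=o[0]['region'].astype(np.float32)
        if k in g:
            p,iou=fit(M,T,R,np.array(g[k],float),CYL+([(5,35.5,52)] if k[0]=='w' else[])); print(n,k,R.sum(),p,round(iou,3))
        else:
            b=cv2.boxPoints(cv2.minAreaRect(cv2.convexHull(np.argwhere(R)[:,::-1].astype(np.int32)))); print(n,k,b.tolist(),[px2w(M,T,q,85)[:2].tolist() for q in b],px2w(M,T,o[0]['xy'],0))
    q=w2px(M,T,g['new_cassette']); w=w2px(M,T,(512,-267,150))
    for c in(q,w):
        x,y=(c+.5).astype(int); tiles.append(cv2.resize(im[y-30:y+30,x-40:x+40].astype(np.uint8),(400,300),interpolation=cv2.INTER_CUBIC)); print(n,'tile',x-40,y-30)
save('b',np.vstack([np.hstack(tiles[:2]),np.hstack(tiles[2:])]))
E
```

```text
noise 39.185434333293905
scene worn_cassette 584.0 [ 518.2 -281. ] 0.711
scene new_cassette 1012.0 [676.8 -18. ] 0.821
scene scrap_box [[300.5, 269.5], [373.5, 196.5], [471.0, 294.0], [398.0, 367.0]] [[654.4502750575148, 137.21101248813716], [297.1405104085769, 69.18596503662002], [413.98973071654814, 441.04252447880157], [693.1954464458663, 447.6985190503368]] [456.8 258.8   0. ]
scene tile 213 234
scene tile 199 124
noise 24.713216212293283
top worn_cassette 837.0 [ 517.  -278.9] 0.792
top new_cassette 658.0 [677.1 -15.4] 0.763
top scrap_box [[100.7004623413086, 245.2764129638672], [109.83592987060547, 175.8468475341797], [195.17425537109375, 187.07557678222656], [186.03878784179688, 256.505126953125]] [[406.7839523300507, 428.02572636482836], [640.5790339570532, 409.47901978255567], [599.6672914286443, 120.01635574480551], [368.1347122046361, 145.85439606582247]] [508.1 283.6   0. ]
top tile 196 141
top tile 273 179
```

View pics/b.png

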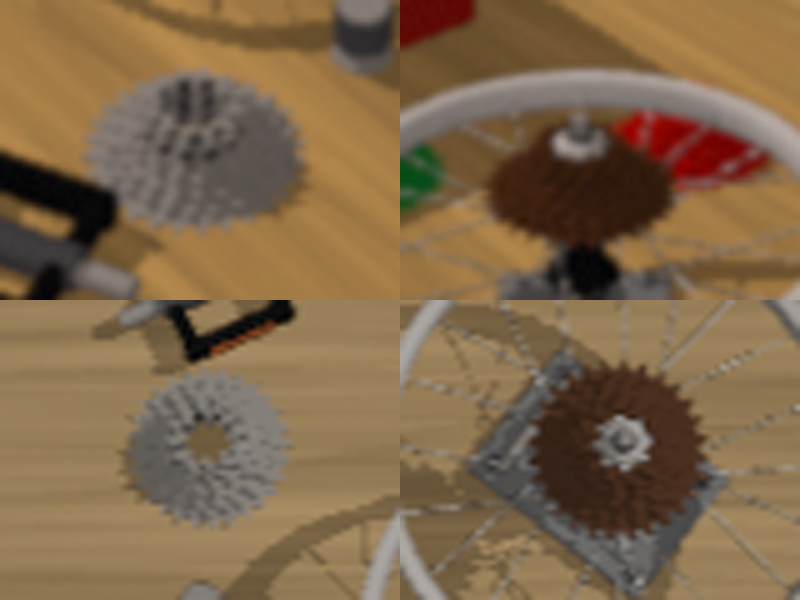

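The choice by description: brown cassette on the hub (top 316,207; scene 234,162) is the worn one. The green pair (369,165; 385,215) and the red one (352,274) are look-alikes. The bright new one is at (237,171), and the empty box is at (148,216), because the other box holds parts. The crop confirms both choices and shows the hub star in the worn cassette's top.

```bash
cat > ang.py <<'E'
from h import *
def star(im,M,T,c,z,rs,rng=5,n=8,step=1):
    g=im.astype(np.float32).mean(2); th=np.arange(0,2*np.pi,np.pi/90); res=[]
    for dx in np.arange(-rng,rng+.1,step):
        for dy in np.arange(-rng,rng+.1,step):
            P=np.array([[w2px(M,T,(c[0]+dx+r*np.cos(t),c[1]+dy+r*np.sin(t),z)) for t in th] for r in rs],np.float32)
            v=cv2.remap(g,P[...,0].copy(),P[...,1].copy(),cv2.INTER_CUBIC).mean(0)
            F=np.fft.fft(v)/len(v)
            res.append((abs(F[n])-.25*abs(F[1])-.25*abs(F[2]),abs(F[n]),abs(F[1]),np.degrees(-np.angle(F[n]))/n,dx,dy))
    return sorted(res,reverse=True)
E
python3 - <<'E'
from ang import *
for n in('top','scene'):
    _,M,T=cam(n); im=np.load(n+'0.npy')
    for nm,c,z,rs in(('hub',(517.5,-280),155,(15,16,17,18)),('new',(677,-16.5),35.5,(15,16.5,18,19.5)),('newtop14',(677,-16.5),35.5,(26,28,30))):
        r=star(im,M,T,c,z,rs); print(n,nm); [print(np.round(x,2)) for x in r[:6]]
E
```

```text
top hub
[10.69 11.88  2.23  5.4   1.    0.  ]
[ 9.99 12.36  8.46  5.58  1.    1.  ]
[ 8.05 10.6   7.6   5.35  0.    0.  ]
[ 7.81 11.22 11.57  5.44  0.    1.  ]
[ 7.73  9.63  3.82  5.33  1.   -1.  ]
[ 7.53 10.15  7.12  5.33  2.    0.  ]
top new
[ 6.18  7.23  2.88 -1.41  0.    0.  ]
[ 6.11  7.24  2.87 -0.47  0.   -1.  ]
[ 5.66  7.32  4.74 -1.99 -1.    0.  ]
[ 5.61  7.35  4.74 -1.04 -1.   -1.  ]
[ 5.59  6.15  0.99  0.2   1.   -1.  ]
[ 5.59  6.14  1.25 -0.85  1.    0.  ]
top newtop14
[ 0.01  1.81  5.85  5.97  4.   -5.  ]
[-0.01  1.77  6.05  6.45  4.   -4.  ]
[-0.02  1.86  5.92  6.27  3.   -5.  ]
[-0.03  1.66  5.93  6.56  5.   -4.  ]
[-0.05  1.61  6.04  6.86  5.   -3.  ]
[-0.1   1.63  6.24  6.88  4.   -3.  ]
scene hub
[1.24 2.26 0.91 5.06 4.   0.  ]
[1.17 2.6  3.46 5.46 4.   1.  ]
[1.12 2.75 3.77 5.46 3.   0.  ]
[0.76 2.78 6.82 5.86 3.   1.  ]
[ 0.27  2.38  4.12  5.19  3.   -1.  ]
[0.2  2.57 7.52 6.09 4.   2.  ]
scene new
[3.78 4.53 1.85 0.19 1.   0.  ]
[3.35 4.32 3.15 0.71 0.   0.  ]
[3.18 4.61 4.24 0.57 1.   1.  ]
[ 3.15  4.23  2.81 -0.67  2.    0.  ]
[ 3.13  3.62  0.96  0.18  1.   -1.  ]
[ 3.01  4.64  4.66 -0.22  2.    1.  ]
scene newtop14
[-1.78  1.22  8.29 -3.71  5.   -5.  ]
[-1.99  1.12  8.84 -4.52  5.   -4.  ]
[-2.07  0.89  8.3  -3.62  4.   -5.  ]
[-2.16  0.31  7.55 18.05 -3.   -5.  ]
[-2.19  0.33  7.77 18.6  -2.   -5.  ]
[-2.2   0.26  7.37 16.3  -4.   -5.  ]
```

```bash
python3 - <<'E'
from ang import *
for n in('top','scene'):
    _,M,T=cam(n); im=np.load(n+'0.npy').astype(np.float32)
    for z in (35.5,):
      th=np.arange(0,2*np.pi,np.pi/90)
      for r in(13,15,16,17,18,19,20,21):
        P=np.array([w2px(M,T,(677.3+r*np.cos(t),-16.5+r*np.sin(t),z)) for t in th],np.float32)
        v=cv2.remap(im,P[:,0].copy(),P[:,1].copy(),cv2.INTER_CUBIC)[:,0]
        o=[]
        for s in(v.mean(1),v[:,0]-v[:,2]):
            F=np.fft.fft(s)/len(s); o+=[s.mean(),abs(F[8]),np.degrees(-np.angle(F[8]))/8]
        print(n,r,np.round(o,1))
E
```

```text
top 13 [ 86.6   4.1  -2.5  29.    0.4 -12.8]
top 15 [ 90.8   7.5  -2.   22.7   0.5 -20.6]
top 16 [ 94.8   8.4  -1.7  19.9   0.7 -21.8]
top 17 [ 99.8   8.3  -1.2  17.5   0.8 -21.5]
top 18 [104.7   7.3  -0.9  15.7   0.8 -21.1]
top 19 [108.6   5.7  -0.5  14.1   0.8 -21.9]
top 20 [110.8   4.   -0.   12.6   0.7  22.2]
top 21 [111.3   2.6   0.8  11.4   0.4  21.4]
scene 13 [75.5  2.2  2.2  9.9  0.2  0.1]
scene 15 [83.1  4.1  1.2 11.4  0.5 -0. ]
scene 16 [88.5  4.7  0.7 12.4  0.5 -0.4]
scene 17 [94.3  5.   0.3 13.4  0.4 -1.6]
scene 18 [100.    4.9   0.2  14.6   0.3  -2.9]
scene 19 [105.2   4.3   0.3  15.8   0.2  -3. ]
scene 20 [109.3   3.3   0.9  17.1   0.  -19.4]
scene 21 [111.4   2.1   1.7  18.2   0.3 -21.7]
```

>>> send_rows(moves=[[[0,0,0,0,0,0.08],[0,0,0,0,0,0.16],[0,0,0,0,0,0.24],[0,0,0,0,0,0.32],[0,0,0,0,0,0.4],[0,0,0,0,0,0.48],[0,0,0,0,0,0.56],[0,0,0,0,0,0.64],[0,0,0,0,0,0.67],[0,0,0,0,0,0.67]]], grip=-1)

```text
t: 3.13
eef_pos: [257.0, 569.7, 222.7]
tcp_rot: [-3.142, -0.0, 0.092]
ft_force: [-1.1, -0.1, -0.8]
opening: 1.004
```

>>> send_rows(moves=[[[0.5,1,0,0,0,0],[0.5,1,0,0,0,0],[0.5,1,0,0,0,0],[0.5,1,0,0,0,0],[0.5,1,0,0,0,0],[0.5,1,0,0,0,0],[0.5,1,0,0,0,0],[0.5,1,0,0,0,0],[0.5,1,0,0,0,0]]])

```text
t: 3.88
eef_pos: [437.6, 280.7, 222.8]
tcp_rot: [3.141, -0.001, 0.093]
ft_force: [1.5, 0.8, 0.4]
opening: 1.001
```

>>> send_rows(moves=[[[0.1,1,0,0,0,0],[0.1,1,0,0,0,0],[0.1,1,0,0,0,0],[0.1,1,0,0,0,0],[0.1,1,0,0,0,0],[0.1,1,0,0,0,0],[0.1,1,0,0,0,0],[0.1,1,0,0,0,0]]])

```text
t: 4.55
eef_pos: [493.8, -14.9, 222.8]
tcp_rot: [3.141, -0.001, 0.094]
ft_force: [-1.0, 0.2, 0.0]
opening: 0.999
```

>>> send_rows(moves=[[[0.0,0.88,0,0,0,0],[0.0,0.88,0,0,0,0],[0.0,0.88,0,0,0,0],[0.0,0.88,0,0,0,0],[0.0,0.88,0,0,0,0],[0.0,0.88,0,0,0,0],[0.0,0.88,0,0,0,0],[0.0,0.88,0,0,0,0],[0.0,0.88,0,0,0,0]]])

```text
t: 5.3
eef_pos: [517.6, -273.0, 222.2]
tcp_rot: [-3.141, 0.001, 0.095]
ft_force: [0.3, 0.3, -0.3]
opening: 1.0
```

>>> send_rows(moves=[[[0.003,0.022,0.1,0,0,0],[0.003,0.022,0.2,0,0,0],[0.003,0.022,0.23,0,0,0],[0.003,0.022,0.23,0,0,0]]])

```text
t: 5.63
eef_pos: [518.7, -277.7, 151.9]
tcp_rot: [-3.139, 0.003, 0.097]
ft_force: [0.4, -0.5, 0.4]
opening: 1.0
```

>>> send_rows(moves=[[[0,0,0,0,0,0]]])

```text
t: 5.72
eef_pos: [519.7, -278.8, 154.4]
tcp_rot: [-3.141, 0.0, 0.096]
ft_force: [0.8, 0.4, 0.2]
opening: 0.999
```

>>> send_rows(moves=[[[0,0.004,0.003,0,0,0],[0,0.004,0.003,0,0,0],[0,0.004,0.003,0,0,0],[0,0.004,0.003,0,0,0],[0,0.004,0.003,0,0,0],[0,0.004,0.003,0,0,0],[0,0.004,0.003,0,0,0],[0,0.004,0.003,0,0,0]]], grip=1)

```text
t: 6.38
eef_pos: [518.9, -281.2, 152.9]
tcp_rot: [-3.141, 0.001, 0.095]
ft_force: [-5.2, -0.5, 5.1]
opening: 0.588
```

>>> send_rows(moves=[[[-0.003,0,-0.03,0,0,0],[-0.003,0,-0.08,0,0,0],[-0.003,0,-0.15,0,0,0],[-0.003,0,-0.22,0,0,0],[-0.003,0,-0.25,0,0,0],[-0.003,0,-0.25,0,0,0]]])

```text
t: 6.88
eef_pos: [519.2, -281.5, 229.8]
tcp_rot: [3.139, -0.003, 0.095]
ft_force: [-0.2, 0.2, -3.5]
opening: 0.588
```

```bash
python3 - <<'E'
from h import *
a=cam('scene')[0]; b=cam('top')[0]; s=env.state(); print(s['eef_pos'],s['ft_force'],s['opening'])
save('c',np.hstack([cv2.resize(a[100:220,160:320],(400,300)),cv2.resize(b[150:270,230:390],(400,300))]))
E
```

```text
[ 518.30443859 -280.95248741  227.09974438] [-0.09964695  0.23364125 -3.67793597] 0.5875826929162045
```

View pics/c.png

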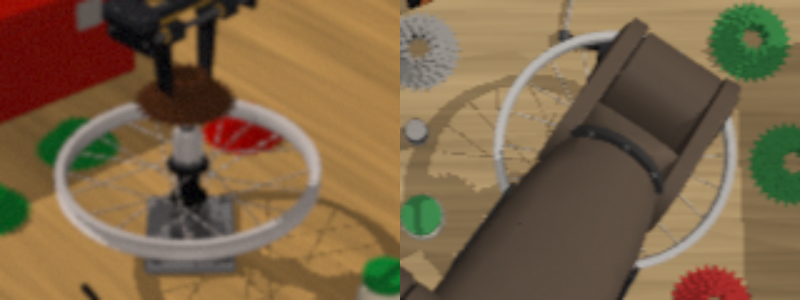

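>>> send_rows(moves=[[[0.07,-0.95,0,0,0,0],[0.07,-0.95,0,0,0,0],[0.07,-0.95,0,0,0,0],[0.07,-0.95,0,0,0,0],[0.07,-0.95,0,0,0,0],[0.07,-0.95,0,0,0,0],[0.07,-0.95,0,0,0,0]]])

```text
t: 7.57
eef_pos: [511.4, 7.0, 226.4]
tcp_rot: [-3.141, 0.002, 0.095]
ft_force: [0.1, 0.2, -3.2]
opening: 0.587
```

>>> send_rows(moves=[[[0.065,-0.9,0,0,0,0],[0.065,-0.9,0,0,0,0],[0.065,-0.9,0,0,0,0],[0.065,-0.9,0,0,0,0],[0.065,-0.9,0,0,0,0],[0.065,-0.9,0,0,0,0],[0.065,-0.9,0,0,0,0],[0.065,-0.9,0,0,0,0]]])

```text
t: 8.23
eef_pos: [505.4, 279.0, 225.9]
tcp_rot: [-3.141, 0.002, 0.098]
ft_force: [0.6, -0.5, -2.8]
opening: 0.588
```

>>> send_rows(moves=[[[0,0,0.1,0,0,0],[0,0,0.2,0,0,0],[0,0,0.3,0,0,0],[0,0,0.3,0,0,0]]])

```text
t: 8.57
eef_pos: [503.7, 273.5, 131.8]
tcp_rot: [3.139, 0.01, 0.094]
ft_force: [-0.7, -0.4, -3.7]
opening: 0.591
```

```bash
python3 - <<'E'
from h import *
a=cam('scene')[0]; b=cam('top')[0]; s=env.state(); print(s['eef_pos'],s['ft_force'],s['opening'])
save('d',np.hstack([cv2.resize(a[180:360,270:510],(400,300)),cv2.resize(b[150:285,70:250],(400,300))]))
E
```

```text
[506.13167943 274.6323883  136.96370791] [ 1.05779946 -0.62579046 -2.38633612] 0.5874971524395526
```

View pics/d.png

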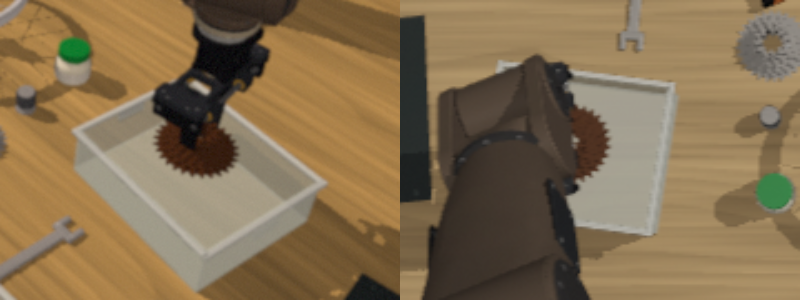

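Worn cassette hangs over the middle of the empty box; nothing is in the way. Lowering.

>>> send_rows(moves=[[[0,0,0.1,0,0,0],[0,0,0.2,0,0,0],[0,0,0.27,0,0,0],[0,0,0.31,0,0,0],[0,0,0.325,0,0,0],[0,0,0.33,0,0,0],[0,0,0.33,0,0,0]]])

```text
t: 9.25
eef_pos: [507.2, 275.4, 40.0]
tcp_rot: [-3.141, -0.002, 0.094]
ft_force: [-0.6, 0.2, -2.7]
opening: 0.585
```

>>> send_rows(moves=[[[0,0,0.005,0,0,0],[0,0,0.008,0,0,0],[0,0,0.008,0,0,0]]])

```text
t: 9.5
eef_pos: [506.7, 275.3, 37.0]
tcp_rot: [-3.141, -0.001, 0.095]
ft_force: [0.8, -0.0, -2.6]
opening: 0.587
```

Down to near the floor (about 2 mm left), open, and rise.

>>> send_rows(moves=[[[0,0,0.005,0,0,0],[0,0,0.007,0,0,0],[0,0,0.007,0,0,0]]])

```text
t: 9.75
eef_pos: [506.7, 275.3, 34.9]
tcp_rot: [-3.141, -0.001, 0.095]
ft_force: [-1.0, -0.4, 4.3]
opening: 0.593
```

>>> send_rows(moves=[[[0,0,0,0,0,0],[0,0,0,0,0,0],[0,0,0,0,0,0],[0,0,0,0,0,0],[0,0,0,0,0,0],[0,0,-0.1,0,0,0],[0,0,-0.24,0,0,0],[0,0,-0.38,0,0,0],[0,0,-0.4,0,0,0]]], grip=-1)

```text
t: 10.5
eef_pos: [508.4, 276.1, 160.4]
tcp_rot: [-3.139, -0.008, 0.095]
ft_force: [0.4, 0.3, 0.3]
opening: 0.997
```

>>> send_rows(moves=[[[0.473,1,0,0,0,-0.08],[0.473,1,0,0,0,-0.16],[0.473,1,0,0,0,-0.24],[0.473,1,0,0,0,-0.32],[0.473,1,0,0,0,-0.4],[0.473,1,0,0,0,-0.48],[0.473,1,0,0,0,-0.5],[0.473,1,0,0,0,-0.5],[0.473,1,0,0,0,-0.5],[0.473,1,0,0,0,-0.5],[0.473,1,0,0,0,-0.5]]], grip=-0.6)

```text
t: 11.42
eef_pos: [675.5, -10.1, 153.5]
tcp_rot: [-3.14, 0.0, 0.879]
ft_force: [-0.1, 0.4, 0.1]
opening: 0.801
```

```bash
python3 - <<'E'
from h import *
a=cam('scene')[0]; b=cam('top')[0]; s=env.state(); print(s['eef_pos'],s['tcp_rot'],s['opening'])
save('e',np.hstack([cv2.resize(a[180:360,270:510],(400,300)),cv2.resize(b[150:285,70:250],(400,300))]))
e=s['eef_pos'];y=s['tcp_rot'][2];d=np.array([677.3,-16.3])-e[:2]
print((d@[np.cos(y),np.sin(y)])/300,(d@[np.sin(y),-np.cos(y)])/300,(e[2]-31)/300)
E
```

```text
[675.31180791  -8.67165613 154.08337265] [-3.14086788e+00  1.53901537e-04  8.81001579e-01] 0.7978567261270663
-0.015396943012462758 0.021293872671773278 0.4102779088369246
```

View pics/e.png

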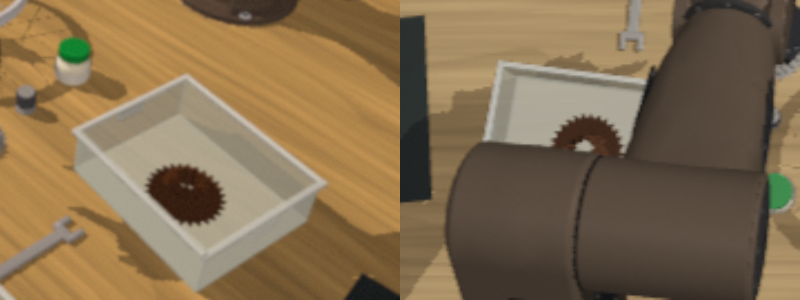

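Worn cassette lies flat on the box floor (scene crop 186,193). Now descending on the new one.

>>> send_rows(moves=[[[-0.015,0.021,0.0,0,0,0],[-0.015,0.021,0.12,0,0,0],[-0.015,0.021,0.24,0,0,0],[-0.015,0.021,0.33,0,0,0],[-0.015,0.021,0.38,0,0,0],[-0.015,0.021,0.4,0,0,0],[-0.015,0.021,0.405,0,0,0],[-0.015,0.021,0.405,0,0,0]]])

```text
t: 12.18
eef_pos: [678.3, -17.2, 33.4]
tcp_rot: [3.141, -0.0, 0.881]
ft_force: [0.2, -0.5, 0.0]
opening: 0.799
```

>>> send_rows(moves=[[[0,0,0,0,0,0],[0,0,0,0,0,0],[0,0,0,0,0,0],[0,0,0,0,0,0],[0,0,0,0,0,0]]], grip=1)

```text
t: 12.6
eef_pos: [678.1, -17.9, 33.8]
tcp_rot: [3.141, -0.0, 0.88]
ft_force: [-3.4, -1.8, 7.1]
opening: 0.587
```

>>> send_rows(moves=[[[0,0,0,0,0,0],[0,0,0,0,0,0],[0,0,0,0,0,0],[0,0,0,0,0,0]]], grip=-0.6)

```text
t: 12.93
eef_pos: [678.1, -17.5, 32.7]
tcp_rot: [3.142, -0.0, 0.88]
ft_force: [0.7, -0.2, -0.2]
opening: 0.78
```

>>> send_rows(moves=[[[0,0,-0.04,0,0,0.08],[0,0,-0.04,0,0,0.16],[0,0,-0.04,0,0,0.24],[0,0,-0.04,0,0,0.32],[0,0,-0.04,0,0,0.4],[0,0,-0.04,0,0,0.48],[0,0,-0.04,0,0,0.56],[0,0,-0.04,0,0,0.64],[0,0,-0.04,0,0,0.72],[0,0,-0.04,0,0,0.8],[0,0,-0.04,0,0,0.88],[0,0,-0.04,0,0,0.96]]])

```text
t: 13.93
eef_pos: [678.0, -17.5, 44.6]
tcp_rot: [-3.141, 0.0, -0.626]
ft_force: [-1.0, -0.3, 1.6]
opening: 0.798
```

>>> send_rows(moves=[[[0,0,0.02,0,0,0.04],[0,0,0.04,0,0,0.04],[0,0,0.042,0,0,0.04],[0,0,0.042,0,0,0.04]]])

```text
t: 14.27
eef_pos: [677.8, -17.5, 31.5]
tcp_rot: [3.141, 0.001, -0.68]
ft_force: [-0.1, -0.2, 0.5]
opening: 0.8
```

>>> send_rows(moves=[[[0,0,0,0,0,0],[0,0,0,0,0,0],[0,0,0,0,0,0],[0,0,0,0,0,0],[0,0,0,0,0,0]]], grip=1)

```text
t: 14.68
eef_pos: [678.0, -17.5, 32.3]
tcp_rot: [-3.141, 0.0, -0.682]
ft_force: [-0.2, 0.3, 1.7]
opening: 0.587
```

>>> send_rows(moves=[[[0,0,-0.05,0,0,0],[0,0,-0.15,0,0,0],[0,0,-0.28,0,0,0],[0,0,-0.41,0,0,0],[0,0,-0.54,0,0,0],[0,0,-0.64,0,0,0],[0,0,-0.64,0,0,0]]])

```text
t: 15.27
eef_pos: [679.9, -17.7, 231.1]
tcp_rot: [-3.136, -0.008, -0.683]
ft_force: [1.7, 0.4, -2.6]
opening: 0.587
```

>>> send_rows(moves=[[[0.138,1,0,0,0,0.05],[0.138,1,0,0,0,0.1],[0.138,1,0,0,0,0.15],[0.138,1,0,0,0,0.184],[0.138,1,0,0,0,0.184],[0.138,1,0,0,0,0.184],[0.138,1,0,0,0,0.184],[0.138,1,0,0,0,0.184],[0.138,1,0,0,0,0.184],[0.138,1,0,0,0,0.184]]])

```text
t: 16.1
eef_pos: [520.4, -276.7, 223.4]
tcp_rot: [3.141, 0.001, -0.974]
ft_force: [-0.6, -0.0, -3.2]
opening: 0.584
```

```bash
cat > go.py <<'E'
from h import *
import sys
s=env.state(); e=s['eef_pos'];y=s['tcp_rot'][2];d=np.array([float(sys.argv[1]),float(sys.argv[2])])-e[:2]
print(e.round(2),s['tcp_rot'].round(4),s['ft_force'].round(1),s['opening'],s['t'])
print((d@[np.cos(y),np.sin(y)])/300,(d@[np.sin(y),-np.cos(y)])/300)
E
python3 - <<'E'
from h import *
a=cam('scene')[0]
save('f',a[80:230,140:340],4)
E
python3 go.py 518.3 -280.3
```

```text
[ 520.85 -275.93  223.52] [ 3.1416e+00  1.0000e-03 -9.7220e-01] [-0.7 -0.7 -3.3] 0.5834610582432371 16.15
0.007232216519013277 0.015238392310431392
```

View pics/f.png

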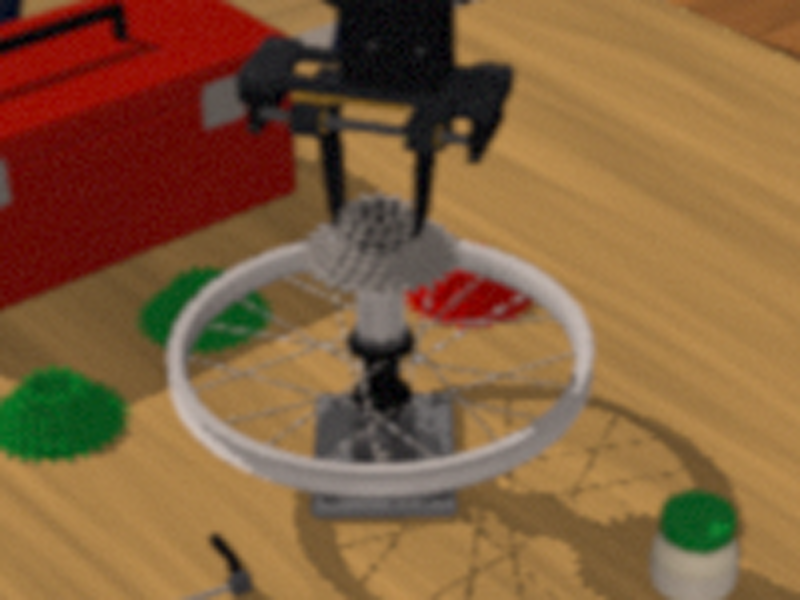

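>>> send_rows(moves=[[[0.0085,0.014,0,0,0,0],[0.0085,0.014,0.03,0,0,0],[0.0085,0.014,0.06,0,0,0],[0.0085,0.014,0.095,0,0,0],[0.0085,0.014,0.095,0,0,0],[0.0085,0.014,0.095,0,0,0]]])

```text
t: 16.65
eef_pos: [518.7, -280.4, 194.5]
tcp_rot: [3.141, 0.002, -0.971]
ft_force: [-0.6, -0.3, -3.6]
opening: 0.586
```

```bash
python3 go.py 518.8 -280.5
```

```text
[ 518.66 -280.43  194.53] [ 3.141e+00  1.900e-03 -9.715e-01] [-0.6 -0.3 -3.6] 0.5856342372648387 16.65
0.00045093214838917955 -0.0002680795320916966
```

>>> send_rows(moves=[[[0,0,0.007,0,0,0],[0,0,0.014,0,0,0],[0,0,0.021,0,0,0],[0,0,0.025,0,0,0],[0,0,0.025,0,0,0]]])

```text
t: 17.07
eef_pos: [518.7, -280.9, 187.9]
tcp_rot: [3.142, 0.0, -0.972]
ft_force: [-0.5, -0.6, -3.3]
opening: 0.588
```

>>> send_rows(moves=[[[0,0,0.004,0,0,0],[0,0,0.008,0,0,0],[0,0,0.012,0,0,0],[0,0,0.016,0,0,0],[0,0,0.016,0,0,0]]])

```text
t: 17.48
eef_pos: [518.7, -280.9, 183.0]
tcp_rot: [3.142, 0.0, -0.972]
ft_force: [-0.8, -1.1, -3.6]
opening: 0.589
```

No contact force, and the underside is already about 4 mm below the spline ends, so it has meshed. I'll go on down.

>>> send_rows(moves=[[[0,0,0.01,0,0,0],[0,0,0.02,0,0,0],[0,0,0.03,0,0,0],[0,0,0.04,0,0,0],[0,0,0.05,0,0,0],[0,0,0.06,0,0,0],[0,0,0.07,0,0,0],[0,0,0.08,0,0,0],[0,0,0.08,0,0,0]]])

```text
t: 18.23
eef_pos: [518.6, -280.8, 158.6]
tcp_rot: [3.141, 0.001, -0.972]
ft_force: [0.3, 0.1, -2.7]
opening: 0.584
```

>>> send_rows(moves=[[[0,0,0.005,0,0,0],[0,0,0.01,0,0,0],[0,0,0.015,0,0,0],[0,0,0.019,0,0,0],[0,0,0.019,0,0,0]]])

```text
t: 18.65
eef_pos: [518.9, -280.9, 154.3]
tcp_rot: [-3.141, -0.001, -0.972]
ft_force: [-1.3, 1.4, 3.1]
opening: 0.588
```

>>> send_rows(moves=[[[0,0,0.004,0,0,0],[0,0,0.006,0,0,0],[0,0,0.006,0,0,0]]])

```text
t: 18.9
eef_pos: [519.0, -280.9, 154.1]
tcp_rot: [-3.141, -0.002, -0.972]
ft_force: [-5.6, 3.8, 19.6]
opening: 0.584
```

>>> send_rows(moves=[[[0,0,-0.006,0,0,0],[0,0,-0.006,0,0,0],[0,0,-0.006,0,0,0],[0,0,-0.006,0,0,0],[0,0,-0.006,0,0,0],[0,0,-0.1,0,0,0],[0,0,-0.2,0,0,0],[0,0,-0.3,0,0,0],[0,0,-0.35,0,0,0]]], grip=-1)

```text
t: 19.65
eef_pos: [519.4, -281.3, 260.0]
tcp_rot: [-3.14, -0.003, -0.972]
ft_force: [-0.0, -0.9, 0.9]
opening: 0.994
```

>>> send_rows(moves=[[[-0.5,-0.9,-0.1,0,0,0],[-0.5,-0.9,-0.1,0,0,0],[-0.5,-0.9,-0.1,0,0,0],[-0.5,-0.9,-0.1,0,0,0],[-0.5,-0.9,-0.1,0,0,0],[-0.5,-0.9,-0.1,0,0,0],[-0.5,-0.9,-0.1,0,0,0],[-0.5,-0.9,-0.1,0,0,0]]])

```text
t: 20.32
eef_pos: [658.7, -0.5, 286.9]
tcp_rot: [-3.141, 0.0, -0.969]
ft_force: [0.1, 0.0, 0.7]
opening: 1.001
```

```bash
python3 - <<'E'
from ang import *
t=[]
for n,b in(('scene',(180,100,300,190)),('top',(256,162,376,252))):
    im,M,T=cam(n); t.append(cv2.resize(im[b[1]:b[3],b[0]:b[2]],(400,300),interpolation=cv2.INTER_CUBIC))
    o=[x for x in env.outline_of(n,'new_cassette')]
    for x in o[:2]:
        R=x['region'].astype(np.float32)
        for z in(122,155):
            p,i=fit(M,T,R,np.array([518.5,-280,z]),CYL+([(5,35.5,52)] if z==122 else [(5,35.5,36)])); print(n,x['xy'],z,p,round(i,3),R.sum())
    if n=='top': print(np.round(star(im,M,T,(518,-280),155,(15,16,17,18))[0],2))
save('g',np.hstack(t)); s=env.state(); print(s['eef_pos'],s['t'],s['ft_force'])
E
```

```text
scene [229.6, 159.9] 122 [ 525.48367443 -280.6554655 ] 0.58 479.0
scene [229.6, 159.9] 155 [ 555.45943019 -244.4671424 ] 0.537 479.0
scene [285.2, 238.5] 122 [ 518.5 -280. ] 0.0 161.0
scene [285.2, 238.5] 155 [ 518.5 -280. ] 0.0 161.0
top [312.7, 210.4] 122 [ 518.71064997 -277.22994685] 0.856 907.0
top [312.7, 210.4] 155 [ 513.34008789 -273.24157715] 0.818 907.0
[  2.39   3.79   2.95 -12.24   3.    -5.  ]
[657.06237176  -4.69399436 286.24416105] 20.5167 [-0.53999406 -0.54352966 -0.77706688]
```

View pics/g.png

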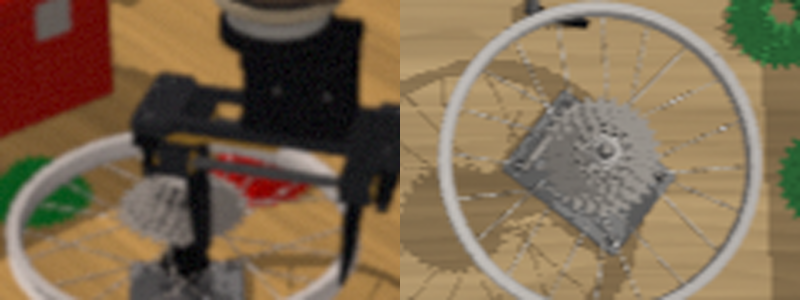

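>>> send_rows(moves=[[[-0.5,-0.6,0,0,0,0],[-0.5,-0.6,0,0,0,0],[-0.5,-0.6,0,0,0,0],[-0.5,-0.6,0,0,0,0],[-0.5,-0.6,0,0,0,0],[-0.5,-0.6,0,0,0,0],[-0.5,-0.6,0,0,0,0],[-0.5,-0.6,0,0,0,0]]])

```text
t: 21.18
eef_pos: [721.3, 220.2, 286.0]
tcp_rot: [3.14, 0.0, -0.971]
ft_force: [0.5, 0.3, 0.4]
opening: 1.0
```

```bash
python3 - <<'E'
from h import *
t=[]
for n in('scene','top'):
    im,M,T=cam(n); t.append(im)
    R=env.outline_of(n,'new_cassette')[0]['region'].astype(np.float32)
    for z in(122,155):
        p,i=fit(M,T,R,np.array([518.5,-280,z]),CYL+[(5,35.5,52 if z==122 else 36)]); print(n,z,p,round(i,3),R.sum())
save('h',np.hstack([cv2.resize(t[0][80:380,100:500],(400,300)),cv2.resize(t[0][110:200,175:295],(400,300),interpolation=cv2.INTER_CUBIC)]))
print(env.state()['eef_pos'],env.state()['t'])
E
```

```text
scene 122 [ 522.20680604 -278.26669686] 0.766 634.0
scene 155 [ 551.97137867 -235.2477633 ] 0.706 634.0
top 122 [ 518.5 -280. ] 0.0 568.0
top 155 [ 518.5 -280. ] 0.0 568.0
[721.43786262 218.50856265 287.18904348] 21.3833
```

View pics/h.png

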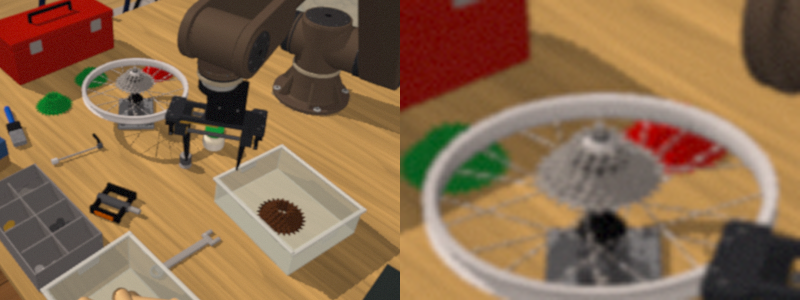

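The new cassette sits low on the hub, with the axle end above it and no bare freehub below (right crop 600,165). The worn one lies flat in the box (left crop 280,213), and the pedal, wrench, skewer, tub and tool stand where they were. I'm handing it in.

```bash
python3 -c "
from cell import env
print(env.job_done())"
```

```text
the job is handed in; nothing more can be done
None
```

The cassettes are swapped and the job was handed in at about 21 s of the 61 s allowed. The hand-in reports no verdict.

**Worn cassette:** I lifted it off the hub and laid it in the clear box. The last picture shows it flat on the box floor.

**New cassette:** I squeezed it from two directions at right angles to centre it, turned it −16.6° to match the hub splines seen in the camera images, and slid it down. It meshed on the first try without resistance.
- **Seating:** with about 20 N of downward push, the gripper height put its underside at about 121.8 mm; the shoulder is at 122 mm.
- **Picture fit:** after release, both cameras fit the seated height better than the height where it would catch on the spline ends.

**Checks that failed or disagreed:**
- **Camera fits:** the scene camera's fit put the new cassette's axis about 4 mm from where I set it down. The top camera's was about 3–4 mm off. Both are within what those coarse outline fits can resolve.
- **Last top-view check:** this found no match on the hub, because the network's best candidate was not the cassette there.
- **Spline angle:** I could not read it again after seating, as the pattern was too weak to see.

The other tools showed no visible movement in the last picture. I checked that by eye only.

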